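# Make up a wheel kit and an electrics kit from salvaged stock

### The job

Make up two orders at the packing bench. In the three-pocket tray lay the largest bearing in the pocket next to the pull handle, the smallest bearing in the middle pocket and the hub nut in the pocket furthest from the handle; in the two-pocket tray lay the control module in the pocket next to the handle and the relay in the other. Every part lies flat on its pocket floor, still the same way up; leave the middle-sized bearing, the paint tin and the screwdriver where they are.

Things in the scene. Friction and masses are not known exactly. Their poses are not given: they have to be found in the camera images.
- large_bearing_mid (a point): All stock parts are 30 mm high and lie on a fixed 3 mm cardboard sheet; point half-way up, 15 mm above its underside; z up. Largest of three steel wheel bearings (plain cylinders with a blind dark bore to look at): 56 mm across; point at its centre; yaw means nothing.
- small_bearing_mid (a point): Smallest of the three steel wheel bearings: 38 mm across, 30 mm high; point at its centre, 15 mm up; yaw means nothing.
- hub_nut_mid (a point): Dark steel hub nut: hexagon 40 mm across flats (46 mm over corners), a pair of flats facing its +x and -x, on a round flange 50 mm across and 5 mm high at the bottom; 30 mm high in all, point on its axis 15 mm up.
- control_module_mid (a point): Small electronic control module: ribbed aluminium housing 46 mm (x) by 42 mm (y), black socket 34 mm wide at its +x end, 60 mm long in all, 30 mm high; point at the centre of the whole (15 mm up, housing centre 7 mm towards -x). Grip it across y on the housing.
- relay_mid (a point): Black plastic relay lying down: box 34 mm (x) by 30 mm (y), four brass blades at its +x end, 46 mm long in all, 30 mm high; point at the centre of the whole (15 mm up, box centre 6 mm towards -x). Grip it across y on the box.
- long_tray: Grey kit tray, fixed flat to the bench; three pockets, 238 x 82 mm. Origin: centre of its underside; x runs along the pockets to the end with the steel pull handle (26 mm long, 9 mm high). Pockets 74 mm square, floor 4 mm thick, walls 4 mm thick with tops only 9 mm above the bench, so fingers gripping a part's upper half stay above them. Pocket centres: y = 0, x = +78 (at the handle), 0 and -78 mm.
- short_tray: Grey kit tray, fixed flat to the bench; two pockets, 160 x 82 mm. Origin: centre of its underside; x runs along the pockets to the end with the steel pull handle (26 mm long, 9 mm high). Pockets 74 mm square, floor 4 mm thick, walls 4 mm thick with tops only 9 mm above the bench, so fingers gripping a part's upper half stay above them. Pocket centres: y = 0, x = +39 (at the handle) and -39 mm.
- middle_bearing_mid (a point): Middle-sized steel wheel bearing, 47 mm across, 30 mm high, among the stock: not wanted, stays where it is. Point at its centre, 15 mm up.
- paint_tin: Closed paint tin standing upright, 70 mm across, 55 mm high, beyond the stock; origin at the centre of its underside. Stays where it is.
- screwdriver: Screwdriver lying on the bench beyond the stock, 0.2 m long along its x, 26 mm high, origin under its middle; stays where it is.
Things that resemble listed ones, but are neither listed nor needed, are in the scene too. Leave any black look-alike of the short_tray alone. Leave any brown look-alike of the part that bears relay_mid alone.

How it is judged (in metres and radians):
At the end, for the whole second after the job is handed in: Each of the five parts is at rest, upright (0.12 rad), on the floor of its own pocket (centre within 20 mm (relay 24) of the pocket centre along each tray axis, as any part inside it is; mid-height 15 to 22.5 mm above the bench); middle bearing, tin and screwdriver within 30 mm of their start (x of large_bearing_mid in the frame of long_tray between 0.058 and 0.098 m and y of large_bearing_mid in the frame of long_tray between -0.02 and 0.02 m and z of large_bearing_mid in the frame of long_tray between 0.015 and 0.0225 m and angle between each of large_bearing_mid, small_bearing_mid, hub_nut_mid, control_module_mid, relay_mid's own z axis and vertical below 0.12 rad and linear speed of each of large_bearing, small_bearing, hub_nut, control_module, relay below 0.02 m/s and x of small_bearing_mid in the frame of long_tray between -0.02 and 0.02 m and y of small_bearing_mid in the frame of long_tray between -0.02 and 0.02 m and z of small_bearing_mid in the frame of long_tray between 0.015 and 0.0225 m and x of hub_nut_mid in the frame of long_tray between -0.098 and -0.058 m and y of hub_nut_mid in the frame of long_tray between -0.02 and 0.02 m and z of hub_nut_mid in the frame of long_tray between 0.015 and 0.0225 m and x of control_module_mid in the frame of short_tray between 0.019 and 0.059 m and y of control_module_mid in the frame of short_tray between -0.02 and 0.02 m and z of control_module_mid in the frame of short_tray between 0.015 and 0.0225 m and x of relay_mid in the frame of short_tray between -0.063 and -0.015 m and y of relay_mid in the frame of short_tray between -0.024 and 0.024 m and z of relay_mid in the frame of short_tray between 0.015 and 0.0225 m and distance of each of middle_bearing_mid, paint_tin, screwdriver from where it was at the start of the episode below 0.03 m); the robot touches nothing.
It fails at once if middle bearing disturbed by more than 30 mm (distance of middle_bearing_mid from where it was at the start of the episode above 0.03 m).
It fails at once if paint tin disturbed by more than 30 mm (distance of paint_tin from where it was at the start of the episode above 0.03 m).
It fails at once if screwdriver disturbed by more than 30 mm (distance of screwdriver from where it was at the start of the episode above 0.03 m).
It fails at once if paint tin tipped over (angle between paint_tin's own z axis and vertical above 0.5 rad).
It also fails if it takes over 120 s, if anything falls off the work surface, if the arm or the gripper's body presses on something with over 40 N, if the wrist force passes 120 N, or if a joint passes its speed limit or range.

### The arm

A 6-joint arm with a two-finger parallel gripper is mounted at the origin on the work surface. World frame = base frame: x ahead of the robot, y to its left, z up, the work surface at z = 0. Lengths are in mm, angles in rad, forces in N, time in s.
With the tool pointing down it reaches from about 400 to 925 mm from the base axis. Payload 12.5 kg.
Tool frame: the origin (TCP) lies between the finger pads; the fingertips stand 25 mm ahead of it and the grasp point (between the pads) lies 6 mm ahead of it; z points along the fingers, y is the line along which they close (so a half turn about z gives the same grasp; the last joint's range is limited). The gripper opens to 95 mm and grips with 3 to 60 N. Pads are 20 mm wide; open, the fingers measure 119 mm over their backs; the gripper's body (75 mm by 180 mm) begins 59 mm behind the grasp point.
Start: joints at [1.063, 0.491, 1.559, -0, 1.092, -0.106], TCP at [244.407, 575.247, 239.661] pointing down, gripper open.
Joint ranges: [-3.1, 3.1], [-0.84, 2.19], [0.05, 2.79], [-1.13, 4.28], [0.06, 2.93], [-2.69, 2.69]. Speed limits (rad/s): [2.22, 2.22, 2.79, 3.14, 3.14, 3.14].

### API

Orientations are given as [roll, pitch, yaw] about the fixed x, y, z axes, in that order (R = Rz(yaw) Ry(pitch) Rx(roll)).
In Python, from cell import state, read_camera, job_done, cut_out gives the robot as it stands. The module is installed in compiled form; this text tells all that it offers.
- The arm moves only by the tool jog_arm, never from a script. Its argument "motion" is a list of rows, each a list of 2 entries, a list of its own where there are three numbers: the shift along the tool's x, y, z in mm, then the turn about the tool's z in rad. A call has 1 to 5 rows; each row is the pose to reach, as a shift and turn from the pose commanded when the call began, along the tool's axes at that moment; what a row does not reach only later rows make up. A row lasts 1/10 s, in which the tool goes at most 50 mm and 8.59 degrees, less where a joint would pass 70% of its speed; a pose out of reach is approached as far as the arm can. A call with a gripper value outside its range is refused whole. "grip" is the closure, from 0 (fully open) to 1 (shut), set as the call begins (left out, the last holds). The fingers move at their own pace and stop on an object; the grip force is fixed at half the most. Time passes only in rows, so rows that repeat a pose let the fingers close. It gives the time, the measured TCP pose, the force, the opening and the grip force at its end, in the units of the state.
- state(): the state, without advancing time (a new reading comes with each control period).
- read_camera(name): name is "scene" or "top"; returns a dict with "img" (400x640x3 uint8, blue, green, red), "vertical_fov" (degrees; the focal length in pixels is half the picture's height over the tangent of half this angle, whatever the lens; pixels are square), "cx", "cy" (the principal point, pixels), "extrinsics" (4x4, takes a point from camera to world coordinates). Camera axes: x right, y up, looking along -z (the intrinsics and any distortion apply to the point x, -y, -z); pixel columns grow to the right and rows downward; lengths in mm; the calibration is good to about 2 mm. A picture is of the moment at which its call begins. There is no depth.
- job_done(): hands the job in; it is judged then, once.
Trained networks look in a picture, given as the dict that the camera call returned (one of the last four; its "shot" number tells which), for a name from the list of things; names that differ only in an ending like _2 or _b are one class to them, and where a whole thing is asked for, a point or a joint stands for the part that bears it (a point fixed in the world has none). Each returns a list of dicts, best first, with "p" (0 to 1); they miss things now and then, are a little off and sometimes report something else, mostly with a low value. They report only what shows in the picture. A call takes as long as a camera call. They do not tell look-alikes from the thing itself.
- cut_out(name, picture): "region" (400x640 bool, what is visible of it) and "box" ([left, top, right, bottom] in pixels, round what is visible of it).
The state is a dict: "t": time; "joints": joint angles; "qvel": joint speeds; "tau": joint torques, N m; "eef_pos": TCP position; "tcp_rot": TCP orientation; "ft_force": force on the tool from outside, world axes, zero at the start; "moment": the same for the moment, N m; "opening": opening from 0.0 (shut) to 1.0 (fully open); "grip_force": force on a finger pad.
Only numpy, scipy, OpenCV 4.12 (cv2) and the standard library are available. Lean on these libraries where they do the work, as an engineer would, in place of code of your own. Each camera call takes 0.05 s, during which the arm holds its last target. There are 200 camera calls.

## Working session

There is one attempt and no reset: what is moved stays moved. The work goes in short steps, Python scripts to look and compute and a tool call to move; the robot and the scene stay as the last step left them, time stands still between calls to the robot, and variables do not carry over. Pictures are saved under pics/ and viewed, at most 14 in all, crops included, and the job is handed in when it is done.

Besides the shell and the picture viewer there is one more tool, called after ">>>" as name(argument=value, ...), one argument or row to a line, values as JSON. jog_arm: Moves the arm, as the interface text tells. Its arguments: {"type":"object","properties":{"motion":{"type":"array"},"grip":{"type":"number"}},"required":["motion"]}

```bash
mkdir -p pics; cat > h.py <<'E'
import numpy as np, cv2
from cell import state, read_camera, job_done, cut_out
def ray(p,uv):
    f=200/np.tan(np.radians(p["vertical_fov"])/2);E=np.array(p["extrinsics"])
    d=np.array([(uv[0]-p["cx"])/f,-(uv[1]-p["cy"])/f,-1.0]);return E[:3,3],E[:3,:3]@d
def at(p,uv,z):
    o,d=ray(p,uv);return o+d*(z-o[2])/d[2]
def proj(p,X):
    f=200/np.tan(np.radians(p["vertical_fov"])/2);E=np.array(p["extrinsics"])
    c=E[:3,:3].T@(np.array(X)-E[:3,3]);return np.array([p["cx"]+f*c[0]/-c[2],p["cy"]-f*c[1]/-c[2]])
E
python3 - <<'E'
from h import *
print({k:np.round(v,3).tolist() if not isinstance(v,float) else v for k,v in state().items()})
P={}
for n in("top","scene"):
    p=read_camera(n);P[n]=p;cv2.imwrite(f"pics/{n}0.png",p["img"])
    print(n,p["vertical_fov"],p["cx"],p["cy"],np.round(p["extrinsics"],3).tolist(),[k for k in p])
for n in P:
  for o in "large_bearing_mid small_bearing_mid middle_bearing_mid hub_nut_mid control_module_mid relay_mid long_tray short_tray paint_tin screwdriver".split():
    for r in cut_out(o,P[n])[:4]:
        m=r["region"];ys,xs=np.nonzero(m)
        print(n,o,round(r["p"],2),np.round(r["box"]).tolist(),m.sum(),np.round(at(P[n],(xs.mean(),ys.mean()),20)[:2]).tolist())
E
```

```text
{'t': 0.0, 'joints': [1.063, 0.492, 1.559, 0.0, 1.092, -0.106], 'qvel': [0.0, 0.0, 0.0, -0.0, -0.0, -0.001], 'tau': [0.003, -61.263, -25.819, 0.069, 0.048, -0.0], 'eef_pos': [244.291, 575.043, 239.063], 'tcp_rot': [-3.14, -0.0, 2.74], 'ft_force': [0.64, 1.452, 0.126], 'moment': [0.018, -0.031, 0.022], 'grip_force': 0.0, 'opening': 1.0003463134762407}
top 50.10901562367867 321.0214642378116 202.1929531445906 [[-0.048, 0.976, -0.212, 367.018], [-0.999, -0.046, 0.014, 86.167], [0.003, 0.212, 0.977, 1070.93], [0.0, 0.0, 0.0, 1.0]] ['img', 'vertical_fov', 'cx', 'cy', 'extrinsics', 'shot']
scene 52.697541174739605 323.83359858468026 205.66054408009748 [[0.695, -0.391, 0.604, 1333.876], [0.719, 0.391, -0.575, -606.611], [-0.011, 0.834, 0.552, 716.534], [0.0, 0.0, 0.0, 1.0]] ['img', 'vertical_fov', 'cx', 'cy', 'extrinsics', 'shot']
top large_bearing_mid 0.64 [372.0, 250.0, 396.0, 275.0] 438 [439.0, -74.0]
top small_bearing_mid 0.45 [313.0, 219.0, 326.0, 235.0] 197 [537.0, 80.0]
top middle_bearing_mid 0.52 [307.0, 261.0, 327.0, 281.0] 310 [427.0, 87.0]
top hub_nut_mid 0.52 [365.0, 215.0, 384.
[... 1037 characters left out ...]
 hub_nut_mid 0.71 [261.0, 217.0, 276.0, 235.0] 220 [535.0, -58.0]
scene control_module_mid 0.77 [314.0, 214.0, 342.0, 231.0] 317 [649.0, 65.0]
scene relay_mid 0.64 [278.0, 235.0, 297.0, 250.0] 224 [634.0, -81.0]
scene relay_mid 0.5 [323.0, 257.0, 343.0, 272.0] 238 [776.0, -53.0]
scene long_tray 0.97 [167.0, 234.0, 234.0, 292.0] 2003 [539.0, -291.0]
scene short_tray 0.71 [329.0, 173.0, 375.0, 203.0] 706 [556.0, 262.0]
scene short_tray 0.61 [380.0, 160.0, 421.0, 187.0] 641 [611.0, 460.0]
scene short_tray 0.2 [240.0, 207.0, 261.0, 222.0] 337 [441.0, -73.0]
scene paint_tin 0.87 [358.0, 211.0, 388.0, 239.0] 649 [747.0, 142.0]
scene screwdriver 0.84 [286.0, 260.0, 319.0, 303.0] 468 [790.0, -153.0]
```

```bash
python3 - <<'E'
import cv2
a=cv2.imread("pics/top0.png")
cv2.imwrite("pics/top0c.png",cv2.resize(a[95:295,110:510],None,fx=2,fy=2,interpolation=cv2.INTER_CUBIC))
cv2.imwrite("pics/top0d.png",cv2.resize(a[110:290,280:420],None,fx=3.3,fy=3.3,interpolation=cv2.INTER_CUBIC))
E
```

```text
(no output)
```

View pics/top0c.png

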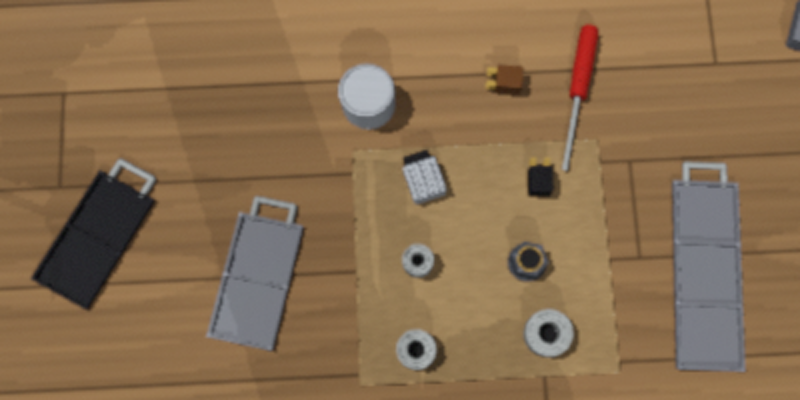

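View pics/top0d.png

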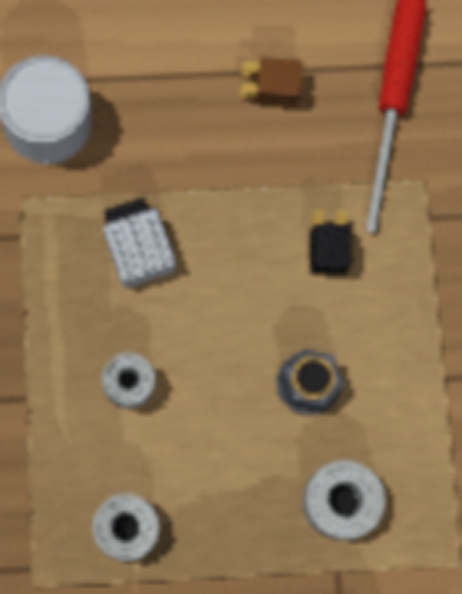

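View pics/scene0.png

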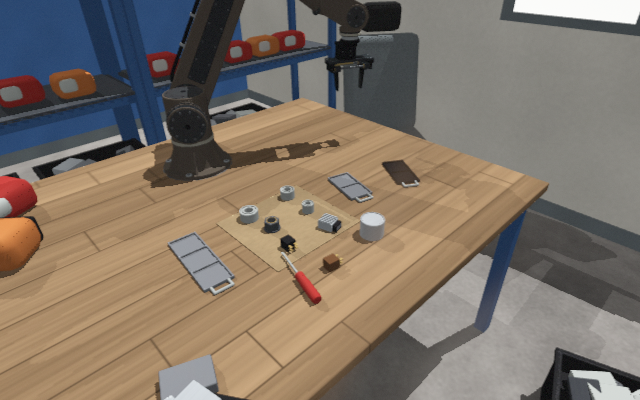

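```bash
python3 - <<'E'
from h import *
for n in("top","scene"):
  p=read_camera(n)
  for o in("long_tray","short_tray"):
    for r in cut_out(o,p)[:3]:
      m=r["region"].astype(np.uint8)
      m2=cv2.morphologyEx(m,cv2.MORPH_OPEN,np.ones((7,7),np.uint8)) if n=="top" else m
      c=max(cv2.findContours(m2,0,2)[0],key=cv2.contourArea)[:,0,:]
      w=np.array([at(p,q,8)[:2] for q in c]).astype(np.float32)
      print(n,o,round(r["p"],2),np.round(cv2.minAreaRect(w)[0]),np.round(cv2.minAreaRect(w)[1]),round(cv2.minAreaRect(w)[2],1))
      print(np.round(cv2.boxPoints(cv2.minAreaRect(w))).tolist())
  print(n,[np.round(at(p,q,8)[:2]).tolist() for q in ([(447,187),(479,185.5),(482,280),(448.5,280),(452,178),(473,178),(230.5,201),(261.5,207),(247,269.5),(214,263),(236,194)] if n=="top" else [(168,240),(193,233),(229,283),(207,291)])])
  # lens test: straight long lines?
  for o in ["large_bearing_mid","small_bearing_mid","middle_bearing_mid","paint_tin"]:
    for r in cut_out(o,p)[:1]:
      c=max(cv2.findContours(r["region"].astype(np.uint8),0,2)[0],key=cv2.contourArea); print(o,cv2.minEnclosingCircle(c),r["p"])
E
```

```text
top long_tray 0.96 [ 504. -284.] [ 87. 240.] 84.9
[[380.0, -316.0], [620.0, -338.0], [628.0, -251.0], [388.0, -230.0]]
top short_tray 0.72 [588. 485.] [ 91. 170.] 61.2
[[491.0, 486.0], [640.0, 405.0], [684.0, 484.0], [535.0, 566.0]]
top short_tray 0.7 [524. 282.] [ 84. 163.] 75.1
[[434.0, 263.0], [592.0, 221.0], [613.0, 302.0], [456.0, 344.0]]
top [[622.0, -253.0], [622.0, -336.0], [384.0, -313.0], [388.0, -231.0], [645.0, -269.0], [642.0, -323.0], [611.0, 301.0], [592.0, 223.0], [437.0, 261.0], [456.0, 342.0], [629.0, 287.0]]
large_bearing_mid ((383.79608154296875, 261.9525146484375), 12.374577522277832) 0.8
small_bearing_mid ((319.0, 225.23077392578125), 7.404325008392334) 0.48
middle_bearing_mid ((318.25860595703125, 269.74139404296875), 10.265360832214355) 0.88
paint_tin ((294.0, 142.72727966308594), 16.75722885131836) 0.98
scene long_tray 0.62 [ 517. -283.] [ 86. 273.] 84.3
[[378.0, -313.0], [649.0, -340.0], [657.0, -254.0], [386.0, -227.0]]
scene long_tray 0.48 [621. -71.] [42. 68.] 66.4
[[582.0, -76.0], [644.0, -104.0], [661.0, -66.0], [598.0, -38.0]]
scene short_tray 0.83 [539. 278.] [ 94. 195.] 73.8
[[432.0, 260.0], [619.0, 206.0], [646.0, 296.0], [458.0, 351.0]]
scene short_tray 0.58 [601. 478.] [ 93. 200.] 57.4
[[492.0, 493.0], [660.0, 385.0], [711.0, 464.0], [542.0, 572.0]]
scene short_tray 0.55 [424. -65.] [55. 98.] 55.9
[[368.0, -60.0], [449.0, -116.0], [480.0, -70.0], [399.0, -15.0]]
scene [[374.0, -304.0], [394.0, -237.0], [643.0, -276.0], [628.0, -329.0]]
large_bearing_mid ((248.76414489746094, 213.3726348876953), 10.330314636230469) 0.54
small_bearing_mid ((307.5, 206.5), 7.382511615753174) 0.56
middle_bearing_mid ((286.5, 192.5), 7.905794143676758) 0.55
paint_tin ((371.5764465332031, 225.93948364257812), 15.305624008178711) 0.89
```

```bash
cat >> h.py <<'E'
def plan(start,wps):
    """start, wps: (x,y,z,yaw) with yaw near pi; prints tool shift/turn per call of <=240 mm"""
    c=np.array(start,float)
    for w in wps:
        w=np.array(w,float); n=int(np.ceil(max(np.linalg.norm(w[:3]-c[:3])/240,abs(w[3]-c[3])/.7,1e-6)))
        for i in range(n):
            g=c+(w-c)/(n-i); d=g-c; s,k=np.sin(c[3]),np.cos(c[3])
            print("->",np.round(g,2).tolist(),"shift",np.round([d[0]*k+d[1]*s,d[0]*s-d[1]*k,-d[2]]).tolist(),"turn",round(-d[3],2)); c=g
E
python3 - <<'E'
from h import *
Y=3.05; t=lambda u,L=np.array([504,-284]),a=-.09:tuple(L+u*np.array([np.cos(a),np.sin(a)]))
b=t(78); print(b,t(0),t(-78))
plan((244.4,575.2,239.7,2.74),[(470,300,150,Y),(440,-74,110,Y),(440,-74,37,Y),(440,-74,110,Y),(*b,110,Y),(*b,39,Y),(*b,110,Y)])
E
```

```text
(np.float64(581.6843131749356), np.float64(-291.01052683744484)) (np.float64(504.0), np.float64(-284.0)) (np.float64(426.31568682506446), np.float64(-276.98947316255516))
-> [357.2, 437.6, 194.85, 2.9] shift [-158.0, -83.0, 45.0] turn -0.15
-> [470.0, 300.0, 150.0, 3.05] shift [-143.0, -106.0, 45.0] turn -0.15
-> [455.0, 113.0, 130.0, 3.05] shift [-2.0, -188.0, 20.0] turn -0.0
-> [440.0, -74.0, 110.0, 3.05] shift [-2.0, -188.0, 20.0] turn -0.0
-> [440.0, -74.0, 37.0, 3.05] shift [0.0, 0.0, 73.0] turn -0.0
-> [440.0, -74.0, 110.0, 3.05] shift [0.0, 0.0, -73.0] turn -0.0
-> [510.84, -182.51, 110.0, 3.05] shift [-80.0, -102.0, -0.0] turn -0.0
-> [581.68, -291.01, 110.0, 3.05] shift [-80.0, -102.0, -0.0] turn -0.0
-> [581.68, -291.01, 39.0, 3.05] shift [0.0, 0.0, 71.0] turn -0.0
-> [581.68, -291.01, 110.0, 3.05] shift [0.0, 0.0, -71.0] turn -0.0
```

>>> jog_arm(
  motion=[
    [[-32, -17, 9], -0.03],
    [[-64, -34, 18], -0.06],
    [[-96, -50, 27], -0.09],
    [[-127, -67, 36], -0.12],
    [[-158, -83, 45], -0.15],
  ],
  grip=0,
)

```text
t: 2.3
eef_pos: [358.1, 435.9, 194.4]
tcp_rot: [3.141, 0.0, 2.891]
ft_force: [0.1, 0.3, -0.0]
opening: 1.002
grip_force: 0.0
```

>>> jog_arm(
  motion=[
    [[-29, -21, 9], -0.03],
    [[-57, -42, 18], -0.06],
    [[-86, -64, 27], -0.09],
    [[-114, -85, 36], -0.12],
    [[-143, -106, 45], -0.15],
  ],
)

```text
t: 2.8
eef_pos: [470.3, 297.6, 149.4]
tcp_rot: [3.141, 0.0, 3.041]
ft_force: [-0.0, -0.4, 0.8]
opening: 1.001
grip_force: 0.0
```

>>> jog_arm(
  motion=[
    [[0, -38, 4], 0],
    [[-1, -75, 8], 0],
    [[-1, -113, 12], 0],
    [[-2, -150, 16], 0],
    [[-2, -188, 20], 0],
  ],
)

```text
t: 3.3
eef_pos: [452.2, 110.2, 129.7]
tcp_rot: [3.141, 0.001, 3.04]
ft_force: [0.5, 0.5, -0.3]
opening: 0.998
grip_force: 0.0
```

>>> jog_arm(
  motion=[
    [[0, -38, 4], 0],
    [[-1, -75, 8], 0],
    [[-1, -113, 12], 0],
    [[-2, -150, 16], 0],
    [[-2, -188, 20], 0],
  ],
)

```text
t: 3.8
eef_pos: [435.1, -77.2, 109.6]
tcp_rot: [-3.142, 0.001, 3.04]
ft_force: [0.6, -0.8, 1.1]
opening: 1.0
grip_force: 0.0
```

>>> jog_arm(
  motion=[
    [[-5, 3, 0], 0],
    [[-5, 3, 20], 0],
    [[-5, 3, 40], 0],
    [[-5, 3, 60], 0],
    [[-5, 3, 72], 0],
  ],
)

```text
t: 4.3
eef_pos: [440.5, -72.6, 36.6]
tcp_rot: [3.141, -0.001, 3.04]
ft_force: [-0.4, -0.8, 0.2]
opening: 1.002
grip_force: 0.0
```

>>> jog_arm(
  motion=[
    [[0, 0, 0], 0],
    [[0, 0, 0], 0],
    [[0, 0, 0], 0],
    [[0, 0, 0], 0],
    [[0, 0, 0], 0],
  ],
  grip=1,
)

```text
t: 4.8
eef_pos: [440.7, -73.2, 38.1]
tcp_rot: [-3.141, 0.001, 3.04]
ft_force: [-0.2, 0.1, 0.3]
opening: 0.636
grip_force: 0.0
```

>>> jog_arm(
  motion=[
    [[0, 0, 0], 0],
    [[0, 0, 0], 0],
    [[0, 0, 0], 0],
    [[0, 0, 0], 0],
  ],
)

```text
t: 5.2
eef_pos: [440.7, -73.2, 38.0]
tcp_rot: [-3.142, 0.001, 3.04]
ft_force: [-1.2, 2.0, 7.4]
opening: 0.582
grip_force: 30.0
```

>>> jog_arm(
  motion=[
    [[0, 0, -10], 0],
    [[0, 0, -30], 0],
    [[0, 0, -50], 0],
    [[0, 0, -65], 0],
    [[0, 0, -73], 0],
  ],
)

```text
t: 5.7
eef_pos: [440.6, -73.2, 112.1]
tcp_rot: [-3.141, 0.001, 3.04]
ft_force: [-1.0, 0.5, -3.0]
opening: 0.583
grip_force: 30.0
```

>>> jog_arm(
  motion=[
    [[-12, -15, 0], 0],
    [[-29, -36, 0], 0],
    [[-47, -58, 0], 0],
    [[-64, -80, 0], 0],
    [[-81, -101, 0], 0],
  ],
)

```text
t: 6.2
eef_pos: [511.0, -182.8, 110.5]
tcp_rot: [3.141, -0.001, 3.04]
ft_force: [0.0, 0.5, -2.9]
opening: 0.582
grip_force: 30.0
```

>>> jog_arm(
  motion=[
    [[-20, -25, 0], 0],
    [[-40, -50, 0], 0],
    [[-60, -75, 0], 0],
    [[-75, -93, 0], 0],
    [[-81, -101, 0], 0],
  ],
)

```text
t: 6.7
eef_pos: [581.6, -292.1, 110.1]
tcp_rot: [3.141, -0.0, 3.039]
ft_force: [0.1, -0.3, -2.8]
opening: 0.584
grip_force: 30.0
```

>>> jog_arm(
  motion=[
    [[0, 0, 20], 0],
    [[0, 0, 40], 0],
    [[0, 0, 58], 0],
    [[0, 0, 67], 0],
    [[0, 0, 71], 0],
  ],
)

```text
t: 7.2
eef_pos: [580.5, -289.9, 38.9]
tcp_rot: [3.14, -0.002, 3.04]
ft_force: [-10.0, 8.0, 26.5]
opening: 0.588
grip_force: 30.0
```

>>> jog_arm(
  motion=[
    [[0, 0, 0], 0],
    [[0, 0, 0], 0],
    [[0, 0, 0], 0],
    [[0, 0, 0], 0],
    [[0, 0, 0], 0],
  ],
  grip=0,
)

```text
t: 7.7
eef_pos: [581.2, -290.7, 39.9]
tcp_rot: [-3.141, 0.001, 3.04]
ft_force: [-0.6, 0.8, 0.5]
opening: 0.944
grip_force: 0.0
```

>>> jog_arm(
  motion=[
    [[0, 0, -14], 0],
    [[0, 0, -28], 0],
    [[0, 0, -42], 0],
    [[0, 0, -56], 0],
    [[0, 0, -71], 0],
  ],
)

```text
t: 8.2
eef_pos: [581.2, -290.6, 112.3]
tcp_rot: [-3.141, 0.001, 3.04]
ft_force: [0.7, -0.7, -0.3]
opening: 1.0
grip_force: 0.0
```

```bash
python3 - <<'E'
from h import *
p=read_camera("top");a=p["img"];cv2.imwrite("pics/top1.png",a)
z=lambda r0,r1,c0,c1,f:cv2.resize(a[r0:r1,c0:c1],None,fx=f,fy=f,interpolation=cv2.INTER_CUBIC)
b=[cv2.resize(z(r-20,r+20,c-20,c+20,10),(400,400)) for c,r in((322,186),(380,186),(374,226))]
b.append(cv2.resize(z(170,290,405,525,3.3333),(400,400)))
o=np.vstack([np.hstack(b[:2]),np.hstack(b[2:])]);cv2.imwrite("pics/z1.png",cv2.resize(o,(600,600)))
for n in("small_bearing_mid","hub_nut_mid","control_module_mid","relay_mid","large_bearing_mid"):
    for r in cut_out(n,p)[:2]:
        m=r["region"].astype(np.uint8);ys,xs=np.nonzero(m)
        R=cv2.minAreaRect(max(cv2.findContours(m,0,2)[0],key=cv2.contourArea))
        print(n,round(r["p"],2),np.round(at(p,(xs.mean(),ys.mean()),18)[:2]),[np.round(R[0]),np.round(R[1]),round(R[2])])
E
```

```text
small_bearing_mid 0.62 [538.  78.] [array([320., 225.]), array([16., 15.]), 90]
hub_nut_mid 0.48 [535. -50.] [array([371., 223.]), array([ 9., 19.]), 34]
control_module_mid 0.76 [643.  67.] [array([322., 183.]), array([26., 19.]), 72]
relay_mid 0.55 [633. -80.] [array([380., 184.]), array([18., 12.]), 90]
relay_mid 0.55 [770. -47.] [array([362., 135.]), array([14., 17.]), 90]
```

View pics/z1.png

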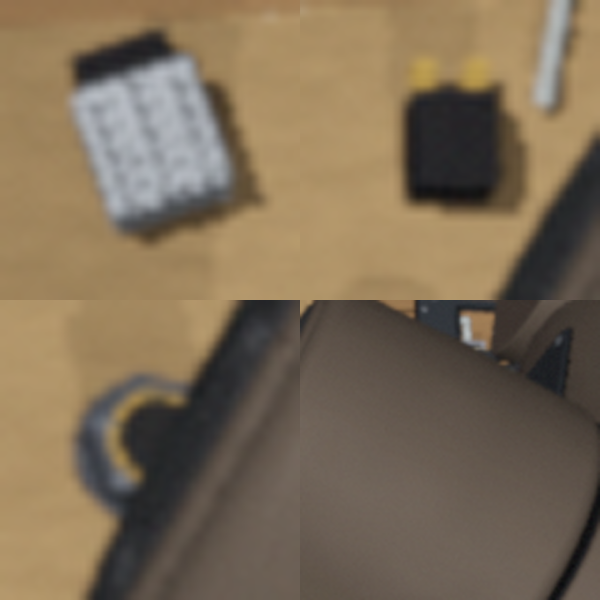

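>>> jog_arm(
  motion=[
    [[8, 37, 0], 0],
    [[16, 73, 0], 0],
    [[24, 110, 0], 0],
    [[32, 146, 0], 0],
    [[40, 182, 0], 0],
  ],
)

```text
t: 9.0
eef_pos: [559.2, -104.1, 109.9]
tcp_rot: [3.141, -0.001, 3.04]
ft_force: [0.2, 0.1, -0.9]
opening: 1.0
grip_force: 0.0
```

>>> jog_arm(
  motion=[
    [[8, 37, 0], 0],
    [[16, 73, 0], 0],
    [[24, 110, 0], 0],
    [[32, 146, 0], 0],
    [[40, 181, 0], 0],
  ],
)

```text
t: 9.5
eef_pos: [537.8, 80.1, 110.0]
tcp_rot: [-3.142, -0.001, 3.04]
ft_force: [0.4, 0.6, -0.2]
opening: 0.998
grip_force: 0.0
```

>>> jog_arm(
  motion=[
    [[0, 0, 20], 0],
    [[0, 0, 40], 0],
    [[0, 0, 58], 0],
    [[0, 0, 68], 0],
    [[0, 0, 73], 0],
  ],
  grip=0.3,
)

```text
t: 10.0
eef_pos: [538.0, 78.6, 36.5]
tcp_rot: [-3.141, -0.002, 3.04]
ft_force: [0.4, -1.0, -0.3]
opening: 0.704
grip_force: 0.0
```

>>> jog_arm(
  motion=[
    [[0, 0, 0], 0],
    [[0, 0, 0], 0],
    [[0, 0, 0], 0],
    [[0, 0, 0], 0],
    [[0, 0, 0], 0],
  ],
  grip=1,
)

```text
t: 10.5
eef_pos: [538.7, 78.7, 38.2]
tcp_rot: [3.141, 0.001, 3.04]
ft_force: [-0.9, 0.8, 4.3]
opening: 0.393
grip_force: 30.0
```

>>> jog_arm(
  motion=[
    [[0, 0, 0], 0],
    [[0, 0, 0], 0],
    [[0, 0, 0], 0],
  ],
)

```text
t: 10.8
eef_pos: [538.7, 78.7, 38.2]
tcp_rot: [3.141, 0.001, 3.04]
ft_force: [-1.0, 1.4, 6.4]
opening: 0.392
grip_force: 30.0
```

>>> jog_arm(
  motion=[
    [[0, 0, -10], 0],
    [[0, 0, -30], 0],
    [[0, 0, -50], 0],
    [[0, 0, -65], 0],
    [[0, 0, -73], 0],
  ],
)

```text
t: 11.3
eef_pos: [538.6, 78.6, 112.2]
tcp_rot: [3.141, 0.001, 3.04]
ft_force: [0.1, -0.4, -1.3]
opening: 0.394
grip_force: 30.0
```

```bash
python3 - <<'E'
from h import *
p=read_camera("top");a=p["img"]
z=lambda r0,r1,c0,c1:cv2.resize(a[r0:r1,c0:c1],(400,400),interpolation=cv2.INTER_CUBIC)
cv2.imwrite("pics/z2.png",np.hstack([z(206,246,354,394),z(170,290,405,525)]))
print("module",at(p,(322.3,184.3),33),"relay",at(p,(380.3,184.4),33))
for r in cut_out("hub_nut_mid",p)[:2]:
    ys,xs=np.nonzero(r["region"]);print(round(r["p"],2),at(p,(xs.mean(),ys.mean()),18)[:2])
E
```

```text
module [637.37557483  66.38544154  33.        ] relay [630.29257557 -78.80703792  33.        ]
0.51 [528.55525278 -59.64580039]
```

View pics/z2.png

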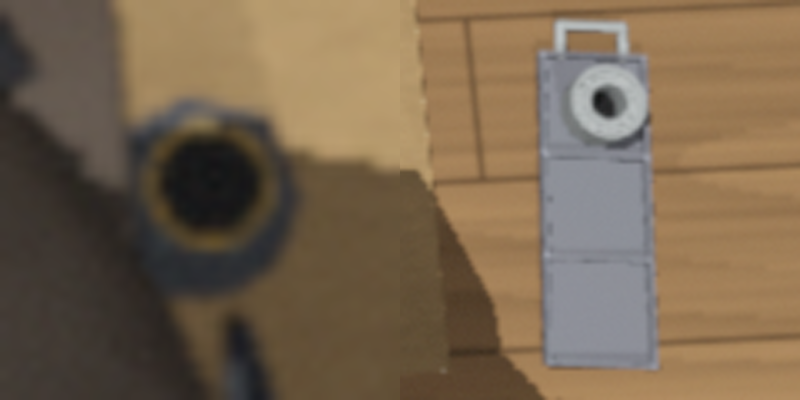

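>>> jog_arm(
  motion=[
    [[0, -25, 0], 0],
    [[0, -64, 0], 0],
    [[-1, -103, 0], 0],
    [[-1, -143, 0], 0],
    [[-1, -182, 0], 0],
  ],
)

```text
t: 11.9
eef_pos: [520.2, -103.9, 109.8]
tcp_rot: [3.141, -0.001, 3.04]
ft_force: [0.0, 0.0, -1.5]
opening: 0.394
grip_force: 30.0
```

>>> jog_arm(
  motion=[
    [[0, -45, 0], 0],
    [[0, -90, 0], 0],
    [[-1, -130, 0], 0],
    [[-1, -165, 0], 0],
    [[-1, -182, 0], 0],
  ],
)

```text
t: 12.4
eef_pos: [502.7, -286.2, 109.7]
tcp_rot: [3.141, -0.001, 3.038]
ft_force: [0.6, 0.8, -1.5]
opening: 0.395
grip_force: 30.0
```

>>> jog_arm(
  motion=[
    [[0, 0, 20], 0],
    [[0, 0, 40], 0],
    [[0, 0, 57], 0],
    [[0, 0, 66], 0],
    [[0, 0, 71], 0],
  ],
)

```text
t: 12.9
eef_pos: [503.2, -283.0, 38.9]
tcp_rot: [3.141, -0.001, 3.04]
ft_force: [-7.3, 9.6, 44.2]
opening: 0.39
grip_force: 30.0
```

>>> jog_arm(
  motion=[
    [[0, 0, 0], 0],
    [[0, 0, 0], 0],
    [[0, 0, 0], 0],
    [[0, 0, 0], 0],
  ],
  grip=0.3,
)

```text
t: 13.3
eef_pos: [503.6, -283.7, 40.0]
tcp_rot: [-3.141, 0.001, 3.04]
ft_force: [0.6, -0.3, 0.2]
opening: 0.666
grip_force: 0.0
```

>>> jog_arm(
  motion=[
    [[0, 0, -14], 0],
    [[0, 0, -28], 0],
    [[0, 0, -42], 0],
    [[0, 0, -56], 0],
    [[0, 0, -71], 0],
  ],
)

```text
t: 13.8
eef_pos: [503.5, -283.7, 112.3]
tcp_rot: [-3.141, 0.001, 3.04]
ft_force: [0.1, 0.3, -0.0]
opening: 0.701
grip_force: 0.0
```

```bash
python3 - <<'E'
from h import *
p=read_camera("top");n=at(p,(375.2,224.3),33);print(n)
s=state();e=s["eef_pos"];y=s["tcp_rot"][2]%(2*np.pi);print(e,y)
n=np.array([531,-58])
plan((*e,y),[(*n,110,3.30),(*n,37,3.3),(*n,110,3.3),(426.3,-277,110,3.05),(426.3,-277,39,3.05),(426.3,-277,110,3.05)])
E
```

```text
[529.95104512 -58.47666582  33.        ]
[ 504.24196047 -284.21306279  114.49101819] 3.039882028282518
-> [531.0, -58.0, 110.0, 3.3] shift [-4.0, 228.0, 4.0] turn -0.26
-> [531.0, -58.0, 37.0, 3.3] shift [-0.0, 0.0, 73.0] turn -0.0
-> [531.0, -58.0, 110.0, 3.3] shift [-0.0, 0.0, -73.0] turn -0.0
-> [478.65, -167.5, 110.0, 3.18] shift [69.0, -100.0, -0.0] turn 0.12
-> [426.3, -277.0, 110.0, 3.05] shift [56.0, -108.0, -0.0] turn 0.12
-> [426.3, -277.0, 39.0, 3.05] shift [0.0, 0.0, 71.0] turn -0.0
-> [426.3, -277.0, 110.0, 3.05] shift [0.0, 0.0, -71.0] turn -0.0
```

>>> jog_arm(
  motion=[
    [[0, 45, 0], -0.05],
    [[-1, 92, 0], -0.11],
    [[-2, 138, 0], -0.16],
    [[-3, 184, 0], -0.22],
    [[-4, 227, 0], -0.26],
  ],
)

```text
t: 14.35
eef_pos: [530.5, -56.4, 111.2]
tcp_rot: [-3.141, 0.001, -2.981]
ft_force: [-0.0, -0.1, 0.3]
opening: 0.699
grip_force: 0.0
```

>>> jog_arm(
  motion=[
    [[0, 0, 20], 0],
    [[0, 0, 40], 0],
    [[0, 0, 58], 0],
    [[0, 0, 69], 0],
    [[0, 0, 74], 0],
  ],
)

```text
t: 14.85
eef_pos: [530.3, -58.3, 36.0]
tcp_rot: [3.141, -0.001, -2.984]
ft_force: [0.6, -0.8, -0.3]
opening: 0.698
grip_force: 0.0
```

>>> jog_arm(
  motion=[
    [[0, 0, 0], 0],
    [[0, 0, 0], 0],
    [[0, 0, 0], 0],
    [[0, 0, 0], 0],
    [[0, 0, 0], 0],
  ],
  grip=1,
)

```text
t: 15.35
eef_pos: [530.7, -58.3, 37.2]
tcp_rot: [-3.141, 0.001, -2.983]
ft_force: [-1.1, 0.8, 6.2]
opening: 0.426
grip_force: 29.7
```

>>> jog_arm(
  motion=[
    [[0, 0, 0], 0],
    [[0, 0, -10], 0],
    [[0, 0, -35], 0],
    [[0, 0, -60], 0],
    [[0, 0, -74], 0],
  ],
)

```text
t: 15.85
eef_pos: [530.8, -58.4, 112.8]
tcp_rot: [-3.141, 0.002, -2.983]
ft_force: [-0.4, -0.9, -1.3]
opening: 0.42
grip_force: 29.7
```

>>> jog_arm(
  motion=[
    [[10, -14, 0], 0.02],
    [[24, -35, 0], 0.04],
    [[39, -57, 0], 0.07],
    [[54, -78, 0], 0.1],
    [[69, -100, 0], 0.12],
  ],
)

```text
t: 16.35
eef_pos: [477.5, -168.6, 111.2]
tcp_rot: [3.142, 0.0, -3.104]
ft_force: [2.0, -0.2, -1.8]
opening: 0.424
grip_force: 29.7
```

>>> jog_arm(
  motion=[
    [[15, -27, 0], 0.03],
    [[29, -54, 0], 0.06],
    [[42, -80, 0], 0.09],
    [[52, -100, 0], 0.11],
    [[56, -108, 0], 0.12],
  ],
)

```text
t: 16.85
eef_pos: [425.5, -279.4, 111.1]
tcp_rot: [-3.141, 0.0, 3.057]
ft_force: [-0.2, 0.9, -2.2]
opening: 0.429
grip_force: 29.7
```

>>> jog_arm(
  motion=[
    [[0, 0, 22], 0],
    [[0, 0, 44], 0],
    [[0, 0, 60], 0],
    [[0, 0, 68], 0],
    [[0, 0, 71], 0],
  ],
)

```text
t: 17.35
eef_pos: [426.3, -277.5, 39.2]
tcp_rot: [3.141, -0.001, 3.06]
ft_force: [-0.6, 0.4, -1.6]
opening: 0.42
grip_force: 29.7
```

>>> jog_arm(
  motion=[
    [[0, 0, 1], 0],
    [[0, 0, 2], 0],
    [[0, 0, 2], 0],
  ],
)

```text
t: 17.65
eef_pos: [426.5, -278.0, 38.2]
tcp_rot: [-3.141, 0.001, 3.06]
ft_force: [1.0, 1.6, -0.2]
opening: 0.429
grip_force: 29.7
```

>>> jog_arm(
  motion=[
    [[0, 0, 0], 0],
    [[0, 0, 0], 0],
    [[0, 0, 0], 0],
    [[0, 0, 0], 0],
  ],
  grip=0.3,
)

```text
t: 18.05
eef_pos: [426.3, -278.0, 37.7]
tcp_rot: [-3.142, 0.0, 3.06]
ft_force: [-0.0, 0.3, -0.0]
opening: 0.679
grip_force: 0.0
```

>>> jog_arm(
  motion=[
    [[0, 0, -14], 0],
    [[0, 0, -28], 0],
    [[0, 0, -42], 0],
    [[0, 0, -56], 0],
    [[0, 0, -73], 0],
  ],
)

```text
t: 18.55
eef_pos: [426.1, -277.8, 110.9]
tcp_rot: [3.141, -0.001, 3.06]
ft_force: [-0.1, -0.5, -0.3]
opening: 0.704
grip_force: 0.0
```

```bash
python3 - <<'E'
from h import *
s=state();e=s["eef_pos"];y=s["tcp_rot"][2]%(2*np.pi);print(e,y,s["t"])
n=(637,66)
plan((*e,y),[(*n,111,3.407),(*n,37,3.407),(*n,111,3.407),(555,274,111,2.88),(555,274,111,2.88),(555,274,39,2.88),(555,274,111,2.88)])
E
```

```text
[ 426.06096592 -277.80153994  110.94331098] 3.0597304437846127 18.55
-> [531.53, -105.9, 110.97, 3.23] shift [-91.0, 180.0, -0.0] turn -0.17
-> [637.0, 66.0, 111.0, 3.41] shift [-121.0, 162.0, -0.0] turn -0.17
-> [637.0, 66.0, 37.0, 3.41] shift [-0.0, 0.0, 74.0] turn -0.0
-> [637.0, 66.0, 111.0, 3.41] shift [-0.0, 0.0, -74.0] turn -0.0
-> [555.0, 274.0, 111.0, 2.88] shift [25.0, 222.0, -0.0] turn 0.53
-> [555.0, 274.0, 111.0, 2.88] shift [0.0, 0.0, -0.0] turn -0.0
-> [555.0, 274.0, 39.0, 2.88] shift [0.0, 0.0, 72.0] turn -0.0
-> [555.0, 274.0, 111.0, 2.88] shift [0.0, 0.0, -72.0] turn -0.0
```

>>> jog_arm(
  motion=[
    [[-18, 36, 0], -0.03],
    [[-36, 72, 0], -0.07],
    [[-55, 108, 0], -0.1],
    [[-73, 144, 0], -0.14],
    [[-91, 180, 0], -0.17],
  ],
)

```text
t: 19.05
eef_pos: [532.3, -104.5, 110.7]
tcp_rot: [3.142, 0.0, -3.052]
ft_force: [0.6, -1.0, -0.6]
opening: 0.699
grip_force: 0.0
```

>>> jog_arm(
  motion=[
    [[-26, 35, 0], -0.03],
    [[-52, 70, 0], -0.07],
    [[-78, 105, 0], -0.11],
    [[-104, 140, 0], -0.15],
    [[-121, 162, 0], -0.18],
  ],
)

```text
t: 19.55
eef_pos: [638.9, 68.7, 110.5]
tcp_rot: [3.141, 0.0, -2.87]
ft_force: [-0.4, -1.1, -0.5]
opening: 0.701
grip_force: 0.0
```

>>> jog_arm(
  motion=[
    [[0, 0, 20], 0],
    [[0, 0, 40], 0],
    [[0, 0, 60], 0],
    [[0, 0, 70], 0],
    [[0, 0, 74], 0],
  ],
)

```text
t: 20.05
eef_pos: [637.5, 66.0, 35.6]
tcp_rot: [3.141, -0.001, -2.874]
ft_force: [-1.3, -0.2, -0.8]
opening: 0.7
grip_force: 0.0
```

>>> jog_arm(
  motion=[
    [[0, 0, 0], 0],
    [[0, 0, 0], 0],
    [[0, 0, 0], 0],
    [[0, 0, 0], 0],
    [[0, 0, 0], 0],
  ],
  grip=1,
)

```text
t: 20.55
eef_pos: [638.2, 66.1, 37.4]
tcp_rot: [-3.141, 0.001, -2.873]
ft_force: [-0.6, 0.0, 6.4]
opening: 0.439
grip_force: 30.0
```

>>> jog_arm(
  motion=[
    [[0, 0, 0], 0],
    [[0, 0, -10], 0],
    [[0, 0, -35], 0],
    [[0, 0, -60], 0],
    [[0, 0, -74], 0],
  ],
)

```text
t: 21.05
eef_pos: [638.3, 66.0, 112.8]
tcp_rot: [-3.141, 0.002, -2.873]
ft_force: [-0.8, -0.3, -2.7]
opening: 0.443
grip_force: 30.0
```

>>> jog_arm(
  motion=[
    [[4, 30, 0], 0.1],
    [[9, 75, 0], 0.21],
    [[15, 125, 0], 0.32],
    [[21, 175, 0], 0.43],
    [[26, 222, 0], 0.53],
  ],
)

```text
t: 21.55
eef_pos: [552.8, 274.8, 110.7]
tcp_rot: [-3.141, -0.0, 2.875]
ft_force: [0.9, -0.1, -2.1]
opening: 0.441
grip_force: 30.0
```

>>> jog_arm(
  motion=[
    [[0, 0, 22], 0],
    [[0, 0, 44], 0],
    [[0, 0, 60], 0],
    [[0, 0, 68], 0],
    [[0, 0, 71], 0],
  ],
)

```text
t: 22.05
eef_pos: [553.8, 273.0, 39.0]
tcp_rot: [-3.141, -0.001, 2.88]
ft_force: [-0.6, 1.4, -1.5]
opening: 0.438
grip_force: 30.0
```

>>> jog_arm(
  motion=[
    [[0, 0, 1], 0],
    [[0, 0, 2], 0],
    [[0, 0, 2], 0],
  ],
)

```text
t: 22.35
eef_pos: [554.4, 273.2, 38.4]
tcp_rot: [3.141, 0.001, 2.88]
ft_force: [-0.0, -1.4, 1.4]
opening: 0.44
grip_force: 30.0
```

>>> jog_arm(
  motion=[
    [[0, 0, 0], 0],
    [[0, 0, 0], 0],
    [[0, 0, 0], 0],
    [[0, 0, 0], 0],
  ],
  grip=0.38,
)

```text
t: 22.75
eef_pos: [554.1, 273.2, 37.7]
tcp_rot: [3.141, 0.0, 2.88]
ft_force: [-0.2, 0.2, 0.3]
opening: 0.616
grip_force: 0.0
```

>>> jog_arm(
  motion=[
    [[0, 0, -14], 0],
    [[0, 0, -28], 0],
    [[0, 0, -42], 0],
    [[0, 0, -56], 0],
    [[0, 0, -73], 0],
  ],
)

```text
t: 23.25
eef_pos: [554.0, 273.2, 112.2]
tcp_rot: [3.141, 0.0, 2.88]
ft_force: [-0.2, -0.6, -0.4]
opening: 0.618
grip_force: 0.0
```

```bash
python3 - <<'E'
from h import *
s=state();e=s["eef_pos"];y=s["tcp_rot"][2]%(2*np.pi);print(e,y,s["t"])
p=read_camera("top");a=p["img"]
z=lambda r0,r1,c0,c1:cv2.resize(a[r0:r1,c0:c1],(400,400),interpolation=cv2.INTER_CUBIC)
cv2.imwrite("pics/z3.png",np.hstack([z(166,206,360,400),z(170,290,405,525)]))
n=(624,-78.5)
plan((*e,y),[(*n,111,3.08),(*n,37,3.08),(*n,111,3.08),(476,295,111,2.88),(476,295,39,2.88),(476,295,111,2.88)])
E
```

```text
[553.98550302 273.21544394 112.20212603] 2.879802601008739 23.25
-> [588.99, 97.36, 111.6, 2.98] shift [-79.0, -161.0, 1.0] turn -0.1
-> [624.0, -78.5, 111.0, 3.08] shift [-63.0, -168.0, 1.0] turn -0.1
-> [624.0, -78.5, 37.0, 3.08] shift [0.0, 0.0, 74.0] turn -0.0
-> [624.0, -78.5, 111.0, 3.08] shift [0.0, 0.0, -74.0] turn -0.0
-> [550.0, 108.25, 111.0, 2.98] shift [85.0, 182.0, -0.0] turn 0.1
-> [476.0, 295.0, 111.0, 2.88] shift [103.0, 172.0, -0.0] turn 0.1
-> [476.0, 295.0, 39.0, 2.88] shift [0.0, 0.0, 72.0] turn -0.0
-> [476.0, 295.0, 111.0, 2.88] shift [0.0, 0.0, -72.0] turn -0.0
```

View pics/z3.png

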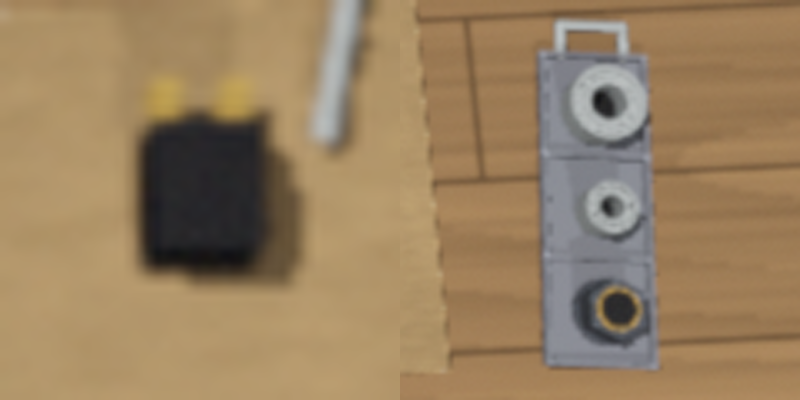

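>>> jog_arm(
  motion=[
    [[-16, -32, 0], -0.02],
    [[-32, -64, 0], -0.04],
    [[-47, -97, 0], -0.06],
    [[-63, -129, 0], -0.08],
    [[-79, -161, 0], -0.1],
  ],
)

```text
t: 23.8
eef_pos: [588.8, 95.9, 111.2]
tcp_rot: [3.141, 0.001, 2.981]
ft_force: [1.0, -0.4, 0.3]
opening: 0.623
grip_force: 0.0
```

>>> jog_arm(
  motion=[
    [[-14, -37, 0], -0.02],
    [[-28, -74, 0], -0.04],
    [[-42, -111, 0], -0.06],
    [[-55, -147, 0], -0.08],
    [[-63, -168, 1], -0.1],
  ],
)

```text
t: 24.3
eef_pos: [624.2, -81.4, 110.2]
tcp_rot: [-3.141, 0.001, 3.079]
ft_force: [-0.0, 0.2, -0.5]
opening: 0.618
grip_force: 0.0
```

>>> jog_arm(
  motion=[
    [[0, 0, 20], 0],
    [[0, 0, 40], 0],
    [[0, 0, 60], 0],
    [[0, 0, 70], 0],
    [[0, 0, 74], 0],
  ],
)

```text
t: 24.8
eef_pos: [623.6, -78.6, 35.1]
tcp_rot: [3.141, -0.001, 3.08]
ft_force: [-0.5, 0.1, 0.3]
opening: 0.618
grip_force: 0.0
```

>>> jog_arm(
  motion=[
    [[0, 0, 0], 0],
    [[0, 0, 0], 0],
    [[0, 0, 0], 0],
    [[0, 0, 0], 0],
    [[0, 0, 0], 0],
  ],
  grip=1,
)

```text
t: 25.3
eef_pos: [624.0, -78.7, 36.2]
tcp_rot: [3.142, 0.001, 3.08]
ft_force: [0.4, 0.5, 4.1]
opening: 0.314
grip_force: 30.0
```

>>> jog_arm(
  motion=[
    [[0, 0, 0], 0],
    [[0, 0, -10], 0],
    [[0, 0, -35], 0],
    [[0, 0, -60], 0],
    [[0, 0, -74], 0],
  ],
)

```text
t: 25.8
eef_pos: [624.3, -78.8, 111.8]
tcp_rot: [-3.141, 0.002, 3.08]
ft_force: [-0.3, 0.9, -0.3]
opening: 0.311
grip_force: 30.0
```

>>> jog_arm(
  motion=[
    [[12, 25, 0], 0.02],
    [[29, 62, 0], 0.04],
    [[47, 102, 0], 0.06],
    [[66, 142, 0], 0.08],
    [[85, 182, 0], 0.1],
  ],
)

```text
t: 26.3
eef_pos: [549.3, 109.6, 109.7]
tcp_rot: [3.142, 0.0, 2.979]
ft_force: [1.0, -1.1, -0.6]
opening: 0.316
grip_force: 30.0
```

>>> jog_arm(
  motion=[
    [[23, 39, 0], 0.02],
    [[46, 78, 0], 0.04],
    [[69, 116, 0], 0.06],
    [[92, 154, 0], 0.08],
    [[103, 172, 0], 0.1],
  ],
)

```text
t: 26.8
eef_pos: [474.6, 297.2, 109.8]
tcp_rot: [3.141, -0.0, 2.881]
ft_force: [-0.2, 0.4, -1.0]
opening: 0.313
grip_force: 30.0
```

>>> jog_arm(
  motion=[
    [[0, 0, 22], 0],
    [[0, 0, 44], 0],
    [[0, 0, 60], 0],
    [[0, 0, 68], 0],
    [[0, 0, 71], 0],
  ],
)

```text
t: 27.3
eef_pos: [476.1, 294.4, 38.1]
tcp_rot: [-3.141, -0.001, 2.88]
ft_force: [0.0, -0.3, -0.1]
opening: 0.315
grip_force: 30.0
```

>>> jog_arm(
  motion=[
    [[0, 0, 1], 0],
    [[0, 0, 2], 0],
    [[0, 0, 2], 0],
  ],
)

```text
t: 27.6
eef_pos: [476.5, 294.6, 37.2]
tcp_rot: [3.141, 0.001, 2.88]
ft_force: [-0.0, -0.4, 0.1]
opening: 0.314
grip_force: 30.0
```

>>> jog_arm(
  motion=[
    [[0, 0, 0], 0],
    [[0, 0, 0], 0],
    [[0, 0, 0], 0],
    [[0, 0, 0], 0],
  ],
  grip=0.38,
)

```text
t: 28.0
eef_pos: [476.3, 294.6, 36.7]
tcp_rot: [3.141, 0.0, 2.88]
ft_force: [-0.5, 0.1, 0.6]
opening: 0.585
grip_force: 0.0
```

>>> jog_arm(
  motion=[
    [[0, 0, -14], 0],
    [[0, 0, -28], 0],
    [[0, 0, -42], 0],
    [[0, 0, -70], 0],
    [[0, 0, -110], 0],
  ],
)

```text
t: 28.5
eef_pos: [475.6, 294.3, 147.7]
tcp_rot: [-3.14, -0.001, 2.88]
ft_force: [-0.0, 0.5, -0.2]
opening: 0.618
grip_force: 0.0
```

>>> jog_arm(
  motion=[
    [[0, -45, 0], 0],
    [[0, -90, 0], 0],
    [[0, -135, 0], 0],
    [[0, -180, 0], 0],
    [[0, -200, 0], 0],
  ],
)

```text
t: 29.0
eef_pos: [423.3, 99.0, 147.9]
tcp_rot: [3.141, 0.001, 2.878]
ft_force: [0.4, 0.7, -0.0]
opening: 0.621
grip_force: 0.0
```

```bash
python3 - <<'E'
from h import *
p=read_camera("top");a=p["img"]
cv2.imwrite("pics/z4.png",cv2.resize(a[100:300,200:500],None,fx=2.6,fy=2.6,interpolation=cv2.INTER_CUBIC))
R=lambda t:np.array([[np.cos(t),np.sin(t)],[-np.sin(t),np.cos(t)]])
T={"L":((504,-284),-.09),"S":((524,282),-.26)}
for n,k in(("large_bearing_mid","L"),("small_bearing_mid","L"),("hub_nut_mid","L"),("control_module_mid","S"),("relay_mid","S"),("screwdriver",0),("paint_tin",0),("middle_bearing_mid",0)):
    for r in cut_out(n,p)[:2]:
        ys,xs=np.nonzero(r["region"]);w=at(p,(xs.mean(),ys.mean()),20)[:2]
        print(n,round(r["p"],2),np.round(w),np.round(R(T[k][1])@(w-T[k][0])) if k else "")
E
```

```text
large_bearing_mid 0.83 [ 579. -293.] [75. -2.]
large_bearing_mid 0.46 [520. 282.] [-35. 565.]
small_bearing_mid 0.67 [ 501. -287.] [-3. -3.]
hub_nut_mid 0.69 [ 425. -279.] [-79.  -2.]
control_module_mid 0.57 [560. 268.] [38. -4.]
relay_mid 0.71 [487. 290.] [-38.  -2.]
relay_mid 0.58 [769. -47.] [ 322. -255.]
screwdriver 0.64 [ 770. -145.] 
paint_tin 0.75 [755. 135.] 
middle_bearing_mid 0.3 [486. 289.]
```

View pics/z4.png

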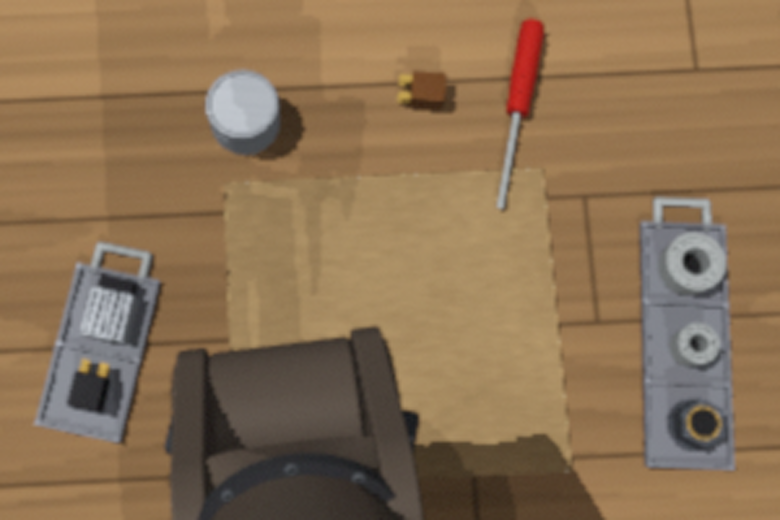

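The picture shows all five parts flat in their own pockets, each within about 5 mm of its pocket centre. In the long tray they are at (695,262), (698,343) and (703,425); in the short tray at (108,312) and (90,385). The tin and screwdriver have not moved.

```bash
python3 -c "
from cell import job_done
print(job_done())"
```

```text
the job is handed in; nothing more can be done
None
```

I handed the job in at about 29 s: all five parts lie in their assigned pockets, within about 5 mm of centre in the last picture, and the tin and screwdriver are where they were; the arm hid the middle bearing there, but it was never gripped.

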